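# Park the pots and lay the painting tools in their tray

## Robot

A 7-joint arm with a two-finger parallel gripper is mounted at the origin on the work surface. World frame = base frame: x ahead of the robot, y to its left, z up, the work surface at z = 0. Lengths are in m, angles in rad, forces in N, time in s.
With the tool pointing down it reaches from about 0.35 to 0.9 m from the base axis. Payload 7.2 kg.
Tool frame: the origin (TCP) lies at the very end of the fingers, on their centre line; the grasp point (between the pads) lies 19 mm behind it (bot.grip_depth is the distance from the TCP to the grasp point, in m); z points along the fingers, y is the line along which they close (so a half turn about z gives the same grasp; the last joint's range is limited). The gripper opens to 88 mm and grips with 3 to 60 N. Pads are 20 mm wide; open, the fingers measure 115 mm over their backs; the gripper's body (75 mm by 178 mm) begins 61 mm behind the grasp point.
Start: joints at [1.108, 0.411, -0.013, 1.596, 0.006, 1.134, -0.082], TCP at [0.24, -0.577, 0.223] pointing down, gripper open.
Joint ranges: [-2.95, 2.95], [-0.29, 1.99], [-1.47, 1.44], [0.14, 2.54], [-1.03, 4.17], [0.13, 1.85], [-2.86, 2.86]. Speed limits (rad/s): [2.39, 2.39, 3.01, 3.01, 3.14, 3.14, 3.14].

## Interface

Orientations are given as a unit quaternion [x, y, z, w].
In Python, from station import bot, imaging gives the robot as it stands.
- The arm moves only by the tool move_arm, never from a script. Its arguments are lists of equal length, an entry for each row: "claw": the closure in counts, from 0 (fully open) to 255 (shut); "xyz": the shift along the tool's x, y, z in mm, a list of three; "delta_rot": the turn, a rotation vector about the tool's x, y, z in degrees, a list of three. A call has 1 to 20 rows; each row shifts and turns the commanded pose from where the row before left it, along the tool's axes as they then stand; what a row does not reach is not made up. A row lasts 1/8 s, in which the tool goes at most 62.5 mm and 10.7 degrees, less where a joint would pass 70% of its speed; a pose out of reach is approached as far as the arm can. A call with a gripper value outside its range is refused whole. The fingers move at their own pace and stop on an object; the grip force is fixed at half the most. Time passes only in rows, so rows that do not move let the fingers close. It gives the time, the measured TCP pose, the force, the opening and the grip force at its end, in the units of the state.
- bot.read_state(): the state, without advancing time (a new reading comes with each control period).
- imaging.get_image(name): name is "scene" or "top" or "wrist"; returns a dict with "img" (384x512x3 uint8, blue, green, red), "mtx" (3x3 intrinsics, pixels), "rvec" (rotation vector, rad) and "tvec" (3), from world to camera coordinates, as OpenCV has them; the wrist camera has in their place "hand_eye" (4x4, takes a point from camera to tool coordinates, whose origin is the TCP and whose axes are the flange's). Camera axes: x right, y down, z forward; pixel columns grow to the right and rows downward; lengths in m; the calibration is good to about 2 mm. A picture is of the moment at which its call begins: read the wrist's pose just before it. There is no depth.
- bot.finish_job(): hands the job in; it is judged then, once.
The state is a dict: "time": time; "joint_pos": joint angles; "joint_velocities": joint speeds; "tau": joint torques, N m; "ee_pos": TCP position; "orientation": TCP orientation; "force": force on the tool from outside, world axes, zero at the start; "ft_torque": the same for the moment, N m; "gripper_width": finger opening in m; "finger_force": force on a finger pad.
Only numpy, scipy, OpenCV 4.12 (cv2) and the standard library are available. Lean on these libraries where they do the work, as an engineer would, in place of code of your own. Each camera call takes 0.05 s, during which the arm holds its last target. There are 200 camera calls.

## Task

Painting is over for the day. First slide the two lidded pots along the slab, each into the middle of the ring of its lid's colour, never lifting or tipping them because they are full. Then lay every brush and scraper that is out flat on the floor of the tray compartment of its own handle colour, head towards the coloured tab (either face up), and leave the jar, mug and bowl alone.

Things in the scene. Friction and masses are not known exactly. Their poses are not given: they have to be found in the camera images.
- tray: Fixed wooden tray, 206 (x) x 264 (y) x 21 mm, origin at the centre of its underside. Floor 5 mm thick; 5 compartments along its y, pitch 52, each 48 wide and 190 long along x inside. The 4 mm dividers and side walls are cut away to the floor over the middle 66 mm, for fingers beside a handle. A coloured tab and floor patch mark each head end; these alternate between the ends.
- slab: Fixed white slab, 150 x 440 x 8 mm (x, y, z), origin at the centre of its underside on the table. Three rings in a row along its y, 140 mm apart, are painted on it: blue in the middle, orange at one end, black at the other (which end varies). The pots slide on its top.
- mark_orange: ORANGE ring at one end of the slab, 116 mm inner and 130 mm outer diameter, empty at the start. Origin at the ring's centre, on the slab's top (8 mm above the table).
- mark_blue: BLUE ring of the same size in the middle of the slab; the orange-lidded pot stands on it at the start. Origin at its centre on the slab's top.
- pot_orange_knob (a point): White pot with orange lid and band, on the blue ring at the start, loose, about 0.55 kg, body 92 mm diameter; lid (fixed to it) 98 mm diameter, its top 70 mm above the foot. On the lid a round dark wooden knob, 28 mm diameter, 36 mm tall. This point is on the axis inside the knob, 20 mm above the lid, 90 mm above the foot.
- pot_blue_knob (a point): White pot with blue lid and band, on the black ring at the start, loose, about 0.55 kg, body 92 mm diameter; lid (fixed to it) 98 mm diameter, its top 70 mm above the foot. On the lid a round dark wooden knob, 28 mm diameter, 36 mm tall. This point is on the axis inside the knob, 20 mm above the lid, 90 mm above the foot.
- brush_red_mid (a point): Red-handled flat brush (aluminium ferrule, stiff pale head 36 mm wide, 11 thick), 170 mm long, 60 g. Handle 18 wide, 16 thick. This point is its middle, in the handle near the centre of mass, 8 mm above what it lies on. x points to the head (handle from -85 to +35 mm, head to +85), z is normal to the flat; both faces alike. None if absent.
- brush_red_head (a point): Centre of the head of the red brush, 60 mm along x from its middle (25 mm short of its tip), mid-thickness.
- slot_brush_red (a point): Centre of the floor of the compartment of the red brush (red tab), 5 mm above the table. Axes are the tray's; the red tab and patch, where the head belongs, are at the tray's +x end.
- scraper_green_mid (a point): Green-handled scraper (brass ferrule, steel blade 36 mm wide, 5 thick), 170 mm long, 60 g. Handle 18 wide, 16 thick. This point is its middle, in the handle near the centre of mass, 8 mm above what it lies on. x points to the head (handle from -85 to +35 mm, head to +85), z is normal to the flat; both faces alike. None if absent.
- scraper_green_head (a point): Centre of the head of the green scraper, 60 mm along x from its middle (25 mm short of its tip), mid-thickness.
- slot_scraper_green (a point): Centre of the floor of the compartment of the green scraper (green tab), 5 mm above the table. Axes are the tray's; the green tab and patch, where the head belongs, are at the tray's -x end.
- brush_yellow_mid (a point): Yellow-handled flat brush (aluminium ferrule, stiff pale head 36 mm wide, 11 thick), 170 mm long, 60 g. Handle 18 wide, 16 thick. This point is its middle, in the handle near the centre of mass, 8 mm above what it lies on. x points to the head (handle from -85 to +35 mm, head to +85), z is normal to the flat; both faces alike. None if absent.
- brush_yellow_head (a point): Centre of the head of the yellow brush, 60 mm along x from its middle (25 mm short of its tip), mid-thickness.
- slot_brush_yellow (a point): Centre of the floor of the compartment of the yellow brush (yellow tab), 5 mm above the table. Axes are the tray's; the yellow tab and patch, where the head belongs, are at the tray's +x end.
- scraper_white_mid (a point): White-handled scraper (brass ferrule, steel blade 36 mm wide, 5 thick), 170 mm long, 60 g. Handle 18 wide, 16 thick. This point is its middle, in the handle near the centre of mass, 8 mm above what it lies on. x points to the head (handle from -85 to +35 mm, head to +85), z is normal to the flat; both faces alike. None if absent.
- scraper_white_head (a point): Centre of the head of the white scraper, 60 mm along x from its middle (25 mm short of its tip), mid-thickness.
- slot_scraper_white (a point): Centre of the floor of the compartment of the white scraper (white tab), 5 mm above the table. Axes are the tray's; the white tab and patch, where the head belongs, are at the tray's -x end.
- brush_blue_mid (a point): Blue-handled flat brush (aluminium ferrule, stiff pale head 36 mm wide, 11 thick), 170 mm long, 60 g. Handle 18 wide, 16 thick. This point is its middle, in the handle near the centre of mass, 8 mm above what it lies on. x points to the head (handle from -85 to +35 mm, head to +85), z is normal to the flat; both faces alike. None if absent.
- brush_blue_head (a point): Centre of the head of the blue brush, 60 mm along x from its middle (25 mm short of its tip), mid-thickness.
- slot_brush_blue (a point): Centre of the floor of the compartment of the blue brush (blue tab), 5 mm above the table. Axes are the tray's; the blue tab and patch, where the head belongs, are at the tray's +x end.
- jar: Bystander: amber pigment jar with a white lid, 60 mm diameter, 85 mm high; origin at the centre of its underside.
- mug: Bystander: white mug, 82 mm diameter, 92 mm high; origin at the centre of its underside.
- bowl: Bystander: white porcelain bowl, 120 mm diameter, 55 mm high; origin at the centre of its underside.
There are look-alikes about, which are no part of the job. Of the things that look like the part that bears pot_orange_knob, the largest one is meant.

How it is judged:
On the way:
1. both pots have been slid to the middle of the ring of their lid's colour (horizontal distance between pot_orange_knob and mark_orange below 0.015 m and z of each of pot_orange_knob, pot_blue_knob in the frame of slab below 0.103 m and angle between each of pot_orange_knob, pot_blue_knob's own z axis and vertical below 0.05 rad and horizontal distance between pot_blue_knob and mark_blue below 0.015 m), for 0.2 s.
At the end, for the whole second after the job is handed in: Each pot upright on the slab within 15 mm of its ring's centre. Each tool present flat (0.12 rad, either face up) on its compartment's floor, middle within 18 mm of the compartment's centre, head's centre over 40 mm from the tray's mid-line towards the coloured tab and within 16 mm of its axis (all of step 1 and horizontal distance between brush_red_mid and slot_brush_red below 0.018 m and x of each of brush_red_head, brush_yellow_head, brush_blue_head in the frame of tray above 0.04 m and y of brush_red_head in the frame of tray between -0.12 and -0.088 m and z of each of brush_red_mid, scraper_green_mid, brush_yellow_mid, scraper_white_mid, brush_blue_mid in the frame of tray below 0.018 m and (angle between brush_red_mid's own z axis and vertical below 0.12 rad or angle between brush_red_mid's own z axis and vertical above 3.02 rad) and horizontal distance between scraper_green_mid and slot_scraper_green below 0.018 m and x of each of scraper_green_head, scraper_white_head in the frame of tray below -0.04 m and y of scraper_green_head in the frame of tray between -0.068 and -0.036 m and (angle between scraper_green_mid's own z axis and vertical below 0.12 rad or angle between scraper_green_mid's own z axis and vertical above 3.02 rad) and horizontal distance between brush_yellow_mid and slot_brush_yellow below 0.018 m and y of brush_yellow_head in the frame of tray between -0.016 and 0.016 m and (angle between brush_yellow_mid's own z axis and vertical below 0.12 rad or angle between brush_yellow_mid's own z axis and vertical above 3.02 rad) and horizontal distance between scraper_white_mid and slot_scraper_white below 0.018 m and y of scraper_white_head in the frame of tray between 0.036 and 0.068 m and (angle between scraper_white_mid's own z axis and vertical below 0.12 rad or angle between scraper_white_mid's own z axis and vertical above 3.02 rad) and horizontal distance between brush_blue_mid and slot_brush_blue below 0.018 m and y of brush_blue_head in the frame of tray between 0.088 and 0.12 m and (angle between brush_blue_mid's own z axis and vertical below 0.12 rad or angle between brush_blue_mid's own z axis and vertical above 3.02 rad)); the robot touches nothing.
It fails at once if a pot is lifted off the slab (by more than 8 mm) (z of any of pot_orange_knob, pot_blue_knob in the frame of slab above 0.106 m).
It fails at once if a pot is tipped by more than 0.2 rad (angle between any of pot_orange_knob, pot_blue_knob's own z axis and vertical above 0.2 rad).
It fails at once if a tool is laid in its compartment before both pots stand at their rings ((horizontal distance between pot_orange_knob and mark_orange above 0.04 m or horizontal distance between pot_blue_knob and mark_blue above 0.04 m) and ((horizontal distance between brush_red_mid and slot_brush_red below 0.018 m and x of brush_red_head in the frame of tray above 0.04 m and y of brush_red_head in the frame of tray between -0.12 and -0.088 m and z of brush_red_mid in the frame of tray below 0.018 m and (angle between brush_red_mid's own z axis and vertical below 0.12 rad or angle between brush_red_mid's own z axis and vertical above 3.02 rad)) or (horizontal distance between scraper_green_mid and slot_scraper_green below 0.018 m and x of scraper_green_head in the frame of tray below -0.04 m and y of scraper_green_head in the frame of tray between -0.068 and -0.036 m and z of scraper_green_mid in the frame of tray below 0.018 m and (angle between scraper_green_mid's own z axis and vertical below 0.12 rad or angle between scraper_green_mid's own z axis and vertical above 3.02 rad)) or (horizontal distance between brush_yellow_mid and slot_brush_yellow below 0.018 m and x of brush_yellow_head in the frame of tray above 0.04 m and y of brush_yellow_head in the frame of tray between -0.016 and 0.016 m and z of brush_yellow_mid in the frame of tray below 0.018 m and (angle between brush_yellow_mid's own z axis and vertical below 0.12 rad or angle between brush_yellow_mid's own z axis and vertical above 3.02 rad)) or (horizontal distance between scraper_white_mid and slot_scraper_white below 0.018 m and x of scraper_white_head in the frame of tray below -0.04 m and y of scraper_white_head in the frame of tray between 0.036 and 0.068 m and z of scraper_white_mid in the frame of tray below 0.018 m and (angle between scraper_white_mid's own z axis and vertical below 0.12 rad or angle between scraper_white_mid's own z axis and vertical above 3.02 rad)) or (horizontal distance between brush_blue_mid and slot_brush_blue below 0.018 m and x of brush_blue_head in the frame of tray above 0.04 m and y of brush_blue_head in the frame of tray between 0.088 and 0.12 m and z of brush_blue_mid in the frame of tray below 0.018 m and (angle between brush_blue_mid's own z axis and vertical below 0.12 rad or angle between brush_blue_mid's own z axis and vertical above 3.02 rad)))).
It fails at once if the jar, mug or bowl is knocked over or shoved more than 30 mm (distance of any of jar, mug, bowl from where it was at the start of the episode above 0.03 m or angle between any of jar, mug, bowl's own z axis and vertical above 0.4 rad).
Of brush_red, scraper_green, brush_yellow, scraper_white, brush_blue only 4 to 5 are there at a start; the rules pass over those that are not, and their reading is None.
At some moment in a run one of brush_red, scraper_green, brush_yellow, scraper_white, brush_blue may be knocked a few centimetres aside while the robot is not near it.
Once in a run the grip may slacken for a moment while it holds something.
It also fails if it takes over 210 s, if anything falls off the work surface, if the arm or the gripper's body presses on something with over 40 N, if the wrist force passes 120 N, or if a joint passes its speed limit or range.

## Working session

There is one attempt and no reset: what is moved stays moved. The work goes in short steps, Python scripts to look and compute and a tool call to move; the robot and the scene stay as the last step left them, time stands still between calls to the robot, and variables do not carry over. Pictures are saved under pics/ and viewed, at most 14 in all, crops included, and the job is handed in when it is done.

Besides the shell and the picture viewer there is one more tool, called after "Request:" as name(argument=value, ...), one argument or row to a line, values as JSON. move_arm: Moves the arm, as the interface text tells. Its arguments: {"type":"object","properties":{"claw":{"type":"array"},"xyz":{"type":"array"},"delta_rot":{"type":"array"}},"required":["claw","xyz","delta_rot"]}

```bash
mkdir -p pics
python3 - <<'E'
from station import bot, imaging
import cv2,pickle
s=bot.read_state(); print({k:s[k] for k in('time','ee_pos','orientation','force','gripper_width')}, bot.grip_depth)
d={}
for n in('top','scene','wrist'):
    d[n]=imaging.get_image(n); cv2.imwrite(f'pics/{n}0.png',cv2.resize(d[n]['img'],(768,576),interpolation=cv2.INTER_CUBIC))
    print(n,{k:v for k,v in d[n].items() if k!='img'})
pickle.dump(d,open('d0.pkl','wb'))
E
```

```text
{'time': 0.0, 'ee_pos': array([ 0.24020352, -0.57648457,  0.22184732]), 'orientation': array([ 9.80571027e-01,  1.96162911e-01, -2.00087320e-04, -7.29871464e-04]), 'force': array([-0.4793918 , -0.82028822,  0.24330424]), 'gripper_width': 0.08795789992082795} 0.0187
top {'mtx': array([[438.83603791,   0.        , 251.04833367],
       [  0.        , 438.83603791, 195.40382537],
       [  0.        ,   0.        ,   1.        ]]), 'rvec': array([ 2.20019127, -2.14976095,  0.11656753]), 'tvec': array([0.0283667 , 0.60528282, 1.33458757])}
scene {'mtx': array([[473.95958141,   0.        , 249.83779736],
       [  0.        , 473.95958141, 190.13851453],
       [  0.        ,   0.        ,   1.        ]]), 'rvec': array([ 1.57446509,  2.20064146, -0.68747324]), 'tvec': array([ 0.15814332, -0.4096715 ,  1.99627874])}
wrist {'mtx': array([[285.26950153,   0.        , 257.81862406],
       [  0.        , 285.26950153, 187.1919696 ],
       [  0.        ,   0.        ,   1.        ]]), 'hand_eye': array([[-1.28364503e-03, -9.57583445e-01, -2.88153253e-01,
         7.94470320e-02],
       [ 9.99999173e-01, -1.20515503e-03, -4.49786577e-04,
         2.51147209e-04],
       [ 8.34388387e-05, -2.88153592e-01,  9.57584200e-01,
        -1.60838873e-01],
       [ 0.00000000e+00,  0.00000000e+00,  0.00000000e+00,
         1.00000000e+00]])}
```

View pics/top0.png

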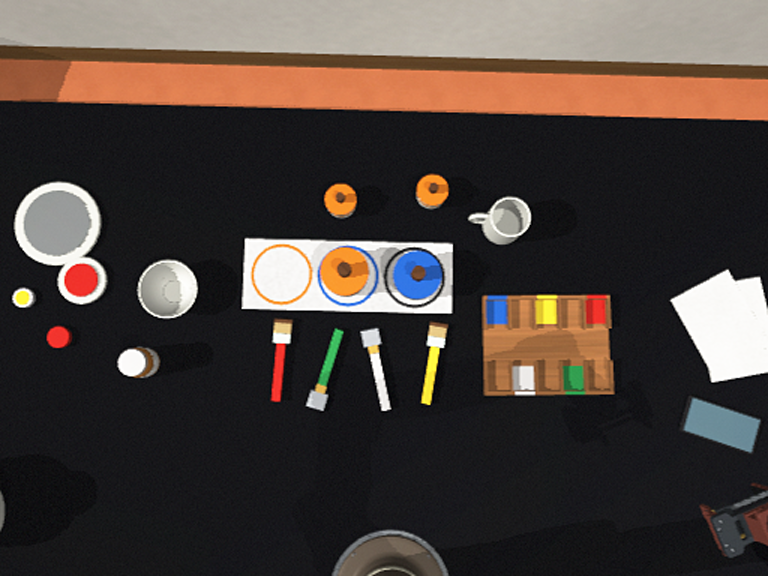

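View pics/scene0.png

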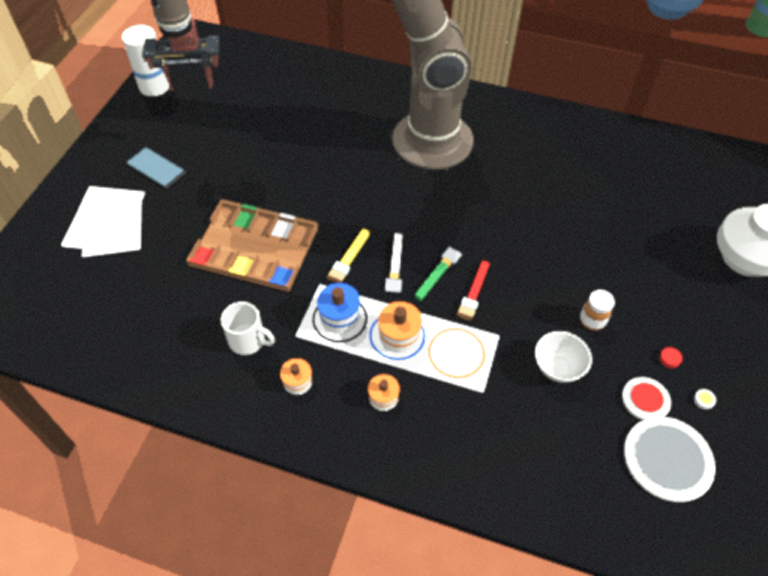

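The 768-wide top view shows three orange-lidded pots: (345,270) on the blue ring, and (340,199) and (432,190) on the table. The one on the ring is the largest, so it is the one meant. Red, green, white and yellow tools lie at (279,362), (326,370), (376,370) and (434,363), and there is no blue brush. I'll check this in enlarged crops.

Run:
```python
import cv2,pickle
im=pickle.load(open('d0.pkl','rb'))['top']['img']
cv2.imwrite('pics/c1.png',cv2.resize(im[120:270+6,158:314],None,fx=3.8,fy=3.8,interpolation=cv2.INTER_CUBIC))
cv2.imwrite('pics/c2.png',cv2.resize(im[190:270,315:415],None,fx=6,fy=6,interpolation=cv2.INTER_CUBIC))
```

```text
(no output)
```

View pics/c1.png

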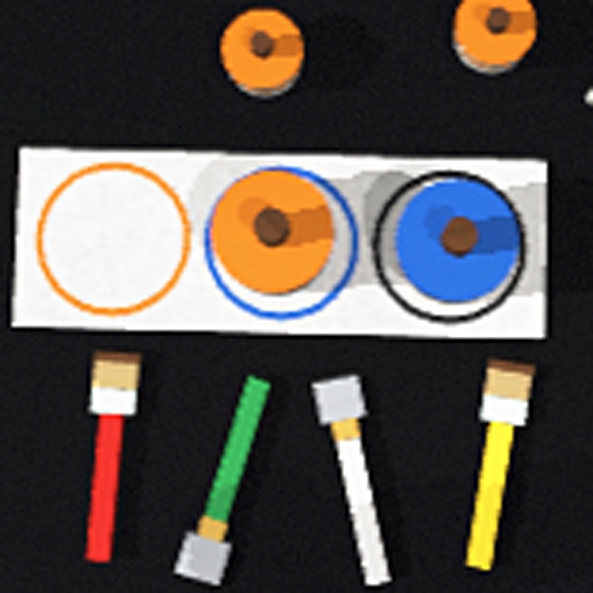

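View pics/c2.png

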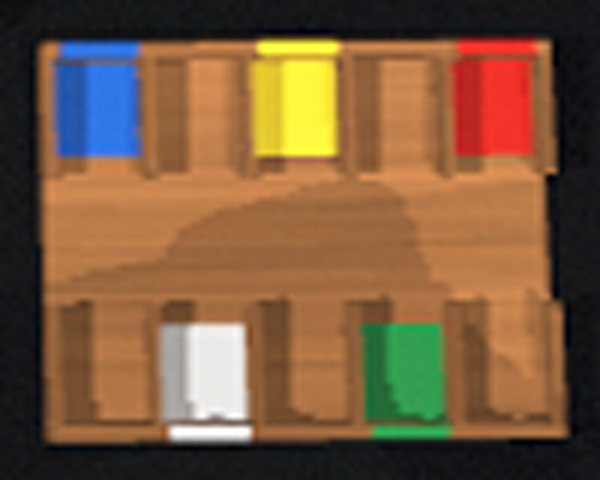

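The crop shows the orange ring centred at (113,239), the blue ring at (281,243) and the black ring at (449,247). The big orange lid is at (272,231) on the blue ring, which confirms it as the pot meant, and the blue lid is at (459,240). The four tools have clear tails and tips. The tray crop shows rim corners at about (40,42), (551,40), (568,438) and (45,440).

```bash
cat > h.py <<'E'
import numpy as np,cv2
from scipy.spatial.transform import Rotation as R
def topcam(d): return d['mtx'],R.from_rotvec(d['rvec']).as_matrix(),d['tvec']
def bp(d,uv,z,pose=None):
    """pixel -> world at height z. pose=(ee_pos,quat) for wrist"""
    K=d['mtx']; r=np.linalg.inv(K)@np.array([uv[0],uv[1],1.])
    if pose is None:
        M=R.from_rotvec(d['rvec']).as_matrix(); o=-M.T@d['tvec']; v=M.T@r
    else:
        T=d['hand_eye']; q=R.from_quat(pose[1]).as_matrix()
        o=pose[0]+q@T[:3,3]; v=q@T[:3,:3]@r
    return o+v*(z-o[2])/v[2]
def cr(p,f,off): return ((p[0]+.5)/f-.5+off[0],(p[1]+.5)/f-.5+off[1])
E
python3 - <<'E'
from h import *; import pickle
d=pickle.load(open('d0.pkl','rb'))['top']
f=lambda p,z:bp(d,cr(p,3.8,(158,120)),z)
g=lambda p,z:bp(d,cr(p,6,(315,190)),z)
np.set_printoptions(precision=4,suppress=True)
for n,p,z in [('ringO',(113.5,239.5),.008),('ringB',(281.5,243),.008),('ringK',(449,247),.008),('lidO',(272,231),.078),('lidB',(459,240.5),.078)]: print(n,f(p,z)[:2])
for n,t,h in [('red',(98,561),(118,352)),('green',(258,379),(199,579)),('white',(378,583),(335,380)),('yellow',(479,569),(511,364))]:
    a,b=f(t,.012),f(h,.010); v=b-a; print(n,(a+b)[:2]/2,np.hypot(*v[:2]),'yaw deg',np.degrees(np.arctan2(v[1],v[0])))
for p in [(40,42),(551,40),(568,438),(45,440)]: print('tray',g(p,.021)[:2])
for p in [(80,18),(370,38)]:pass
for n,p in [('mug',(505,218)),('jar',(132,362)),('bowl',(167,288)),('small1',(340,199)),('small2',(432,190))]: print(n,bp(d,cr(p,1.5,(0,0)),.05)[:2])
from station import bot
s=bot.read_state(); print(R.from_quat(s['orientation']).as_matrix())
E
```

```text
ringO [0.6423 0.2441]
ringB [0.6427 0.1043]
ringK [ 0.6427 -0.0353]
lidO [0.6434 0.1094]
lidB [ 0.6394 -0.0387]
red [0.4633 0.2415] 0.17103778176764578 yaw deg -3.269725125600544
green [0.447  0.1422] 0.16957803837208643 yaw deg 165.1276618320689
white [0.4474 0.0375] 0.16904468070437542 yaw deg 13.32717250838287
yellow [ 0.4623 -0.0761] 0.16970792763277734 yaw deg -8.15235675757429
tray [ 0.6068 -0.1776]
tray [ 0.6142 -0.4453]
tray [ 0.4082 -0.4516]
tray [ 0.4012 -0.1816]
mug [ 0.7653 -0.219 ]
jar [0.452  0.5322]
bowl [0.6033 0.47  ]
small1 [0.7968 0.1232]
small2 [ 0.8206 -0.067 ]
[[ 0.9231  0.3846 -0.0006]
 [ 0.3846 -0.9231  0.0011]
 [-0.0001 -0.0012 -1.    ]]
```

Request:
move_arm(
  claw=[0,0,0,0,0,0,0,0,0,0,0,0],
  xyz=[
    [0,0,0],
    [0,0,0],
    [0,0,0],
    [36,-33,0],
    [36,-33,0],
    [36,-33,0],
    [36,-33,0],
    [36,-33,0],
    [36,-33,0],
    [36,-33,0],
    [36,-33,0],
    [0,0,0],
  ],
  delta_rot=[
    [0,0,7.5],
    [0,0,7.5],
    [0,0,7.5],
    [0,0,0],
    [0,0,0],
    [0,0,0],
    [0,0,0],
    [0,0,0],
    [0,0,0],
    [0,0,0],
    [0,0,0],
    [0,0,0],
  ],
)

```text
time: 1.65
ee_pos: [0.5309, -0.3077, 0.2221]
orientation: [1.0, 0.005, 0.0, -0.001]
force: [-0.3, 0.1, 0.1]
gripper_width: 0.0878
finger_force: 0.0
```

```bash
cat >> h.py <<'E'
def wrist(name):
    from station import bot,imaging; import pickle
    s=bot.read_state(); w=imaging.get_image('wrist'); w['pose']=(s['ee_pos'],s['orientation'])
    pickle.dump(w,open(name+'.pkl','wb')); print(s['time'],s['ee_pos'].round(4),R.from_quat(s['orientation']).as_euler('ZYX',degrees=True).round(2))
    return w
E
python3 - <<'E'
from h import *
w=wrist('w1'); cv2.imwrite('pics/w1.png',cv2.resize(w['img'],(768,576),interpolation=cv2.INTER_CUBIC))
E
```

```text
1.65 [ 0.5309 -0.3077  0.2221] [ 5.3000e-01 -4.0000e-02 -1.7987e+02]
```

View pics/w1.png

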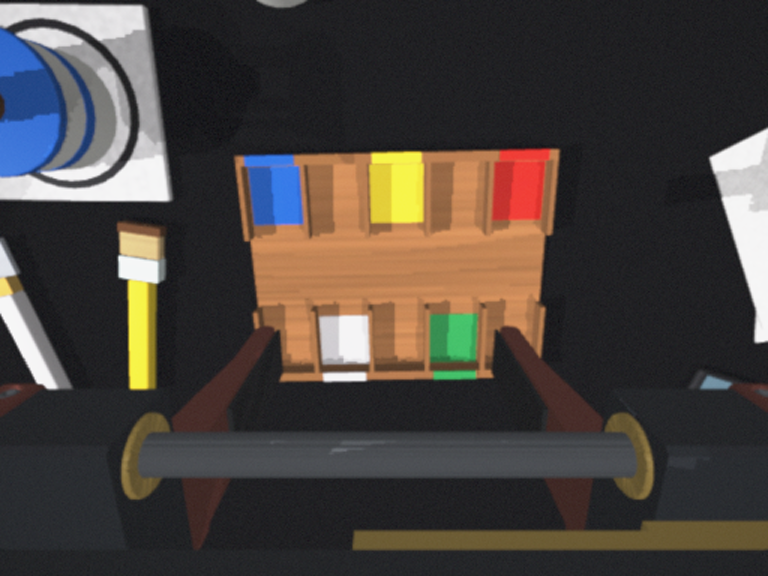

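The wrist view shows the tray's far rim corners at (236,156) and (559,150). The tabs are blue (270,160), yellow (397,157), red (521,155), white (345,377) and green (455,375).

Run:
```python
from h import *; import pickle
np.set_printoptions(precision=4,suppress=True)
w=pickle.load(open('w1.pkl','rb'))
g=lambda p,z:bp(w,cr(p,1.5,(0,0)),z,w['pose'])[:2]
P=[((236,156),(103,132)),((559,150),(103,-132)),((270,160),(99,104)),((397,157.5),(99,0)),((521,155),(99,-104)),((345,377),(-99,52)),((455,375),(-99,-52))]
W=np.array([g(p,.021) for p,_ in P]); T=np.array([t for _,t in P])/1000
M,_=cv2.estimateAffinePartial2D(T,W,ransacReprojThreshold=.02)
print(M, 'scale',np.hypot(M[0,0],M[1,0]),'yaw',np.degrees(np.arctan2(M[1,0],M[0,0])))
print((T@M[:,:2].T+M[:,2]-W)*1000)
for n,y in [('red',-.104),('green',-.052),('yellow',0),('white',.052)]: print(n,M@[0,y,1])
# yellow handle end/tip check
print('yellow tip',g((141,226),.01))
```

```text
[[ 0.9948 -0.0288  0.5075]
 [ 0.0288  0.9948 -0.3173]] scale 0.9951867736215476 yaw 1.6557797672276098
[[-0.5443  0.9694]
 [ 0.2903  0.0134]
 [-0.811   0.4207]
 [-0.6083  0.3723]
 [-0.3739 -2.5607]
 [ 1.0633  0.1051]
 [ 0.984   0.6798]]
red [ 0.5104 -0.4208]
green [ 0.509 -0.369]
yellow [ 0.5075 -0.3173]
white [ 0.506  -0.2656]
yellow tip [ 0.5469 -0.0914]
```

Request:
move_arm(
  claw=[0,0,0,0,0,0,0,0,0,0],
  xyz=[
    [16,-52,0],
    [16,-52,0],
    [16,-52,0],
    [16,-52,0],
    [16,-52,0],
    [16,-52,0],
    [16,-52,0],
    [0,-53,0],
    [0,0,0],
    [0,0,0],
  ],
  delta_rot=[
    [0,0,0],
    [0,0,0],
    [0,0,0],
    [0,0,0],
    [0,0,0],
    [0,0,0],
    [0,0,0],
    [0,0,0],
    [0,0,0.5],
    [0,0,0],
  ],
)

```text
time: 2.95
ee_pos: [0.6389, 0.1027, 0.2224]
orientation: [1.0, -0.004, -0.0, 0.001]
force: [0.0, 0.3, 0.6]
gripper_width: 0.0878
finger_force: 0.0
```

Run:
```python
from h import *
w=wrist('w2'); cv2.imwrite('pics/w2.png',cv2.resize(w['img'],(768,576),interpolation=cv2.INTER_CUBIC))
```

```text
2.95 [0.6389 0.1027 0.2224] [-4.8000e-01  2.0000e-02  1.7991e+02]
```

View pics/w2.png

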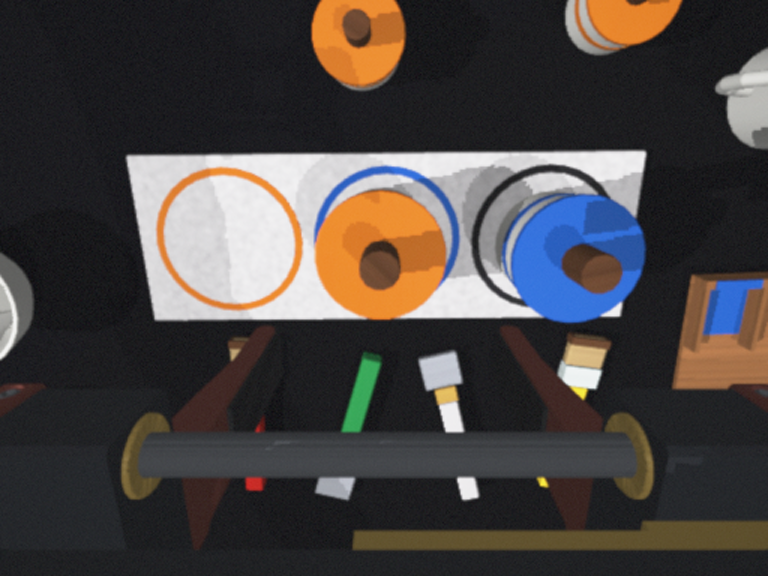

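The orange knob top is at (380,270) and its lid centre at (381,255). The blue knob top is at (602,272) and its lid centre at (576,258). The rings are centred at (230,238), (387,237) and (548,235).

Run:
```python
from h import *; import pickle
np.set_printoptions(precision=4,suppress=True)
w=pickle.load(open('w2.pkl','rb'))
g=lambda p,z:bp(w,cr(p,1.5,(0,0)),z,w['pose'])[:2]
for n,p,z in [('Oknob',(380,270),.114),('Olid',(381,255),.078),('Bknob',(602,272),.114),('Blid',(575,258.5),.078),('rO',(229.5,238.5),.008),('rB',(387.5,237.5),.008),('rK',(547.5,236),.008)]: print(n,g(p,z))
```

```text
Oknob [0.645 0.107]
Olid [0.6465 0.1067]
Bknob [ 0.6421 -0.0381]
Blid [ 0.6424 -0.0356]
rO [0.6464 0.2421]
rB [0.6459 0.1018]
rK [ 0.6458 -0.0404]
```

Request:
move_arm(
  claw=[0,0,0,0,0,255,255,255,255,255,255],
  xyz=[
    [6,-5,30],
    [0,0,40],
    [0,0,40],
    [0,0,26],
    [0,0,0],
    [0,0,0],
    [0,0,0],
    [0,0,0],
    [0,0,0],
    [0,0,0],
    [0,0,0],
  ],
  delta_rot=[
    [0,0,0],
    [0,0,0],
    [0,0,0],
    [0,0,0],
    [0,0,0],
    [0,0,0],
    [0,0,0],
    [0,0,0],
    [0,0,0],
    [0,0,0],
    [0,0,0],
  ],
)

```text
time: 4.38
ee_pos: [0.645, 0.1097, 0.0867]
orientation: [1.0, -0.003, 0.0, 0.0]
force: [0.2, -4.0, 3.9]
gripper_width: 0.0314
finger_force: 2.2
```

Request:
move_arm(
  claw=[255,255,255],
  xyz=[
    [0,0,0],
    [0,0,0],
    [0,0,0],
  ],
  delta_rot=[
    [0,0,0],
    [0,0,0],
    [0,0,0],
  ],
)

```text
time: 4.75
ee_pos: [0.6451, 0.1092, 0.0866]
orientation: [1.0, -0.004, 0.0, 0.0]
force: [0.0, -2.8, 0.4]
gripper_width: 0.0275
finger_force: 30.0
```

Request:
move_arm(
  claw=[255,255,255,255,255,255,255,255,255,255,255,255],
  xyz=[
    [0,-5,0],
    [0,-12,0],
    [0,-15,0],
    [0,-15,0],
    [0,-15,0],
    [0,-15,0],
    [0,-15,0],
    [0,-15,0],
    [0,-15,0],
    [0,-8,0],
    [0,-4,0],
    [0,0,0],
  ],
  delta_rot=[
    [0,0,0],
    [0,0,0],
    [0,0,0],
    [0,0,0],
    [0,0,0],
    [0,0,0],
    [0,0,0],
    [0,0,0],
    [0,0,0],
    [0,0,0],
    [0,0,0],
    [0,0,0],
  ],
)

```text
time: 6.25
ee_pos: [0.6457, 0.2443, 0.0865]
orientation: [1.0, -0.003, -0.0, -0.0]
force: [-1.4, -1.6, 1.0]
gripper_width: 0.0274
finger_force: 30.0
```

Request:
move_arm(
  claw=[0,0,0,0,0,0,0,0,0,0,0,0,0,0],
  xyz=[
    [0,0,0],
    [0,0,0],
    [0,0,0],
    [0,0,0],
    [0,0,-30],
    [0,0,-40],
    [-1,40,0],
    [-1,50,0],
    [-1,50,0],
    [-1,50,0],
    [0,50,0],
    [0,42,0],
    [0,0,0],
    [0,0,0],
  ],
  delta_rot=[
    [0,0,0],
    [0,0,0],
    [0,0,0],
    [0,0,0],
    [0,0,0],
    [0,0,0],
    [0,0,0],
    [0,0,0],
    [0,0,0],
    [0,0,0],
    [0,0,0],
    [0,0,0],
    [0,0,0],
    [0,0,0],
  ],
)

```text
time: 8.0
ee_pos: [0.64, -0.0371, 0.1567]
orientation: [1.0, -0.003, 0.0, -0.0]
force: [0.1, 0.7, -0.2]
gripper_width: 0.0879
finger_force: 0.0
```

Request:
move_arm(
  claw=[0,0,0,255,255,255,255,255,255,255,255,255,255],
  xyz=[
    [0,0,40],
    [0,0,30],
    [0,0,0],
    [0,0,0],
    [0,0,0],
    [0,0,0],
    [0,0,0],
    [0,0,0],
    [0,0,0],
    [0,0,0],
    [0,0,0],
    [0,0,0],
    [0,0,0],
  ],
  delta_rot=[
    [0,0,0],
    [0,0,0],
    [0,0,0],
    [0,0,0],
    [0,0,0],
    [0,0,0],
    [0,0,0],
    [0,0,0],
    [0,0,0],
    [0,0,0],
    [0,0,0],
    [0,0,0],
    [0,0,0],
  ],
)

```text
time: 9.62
ee_pos: [0.64, -0.0385, 0.0866]
orientation: [1.0, -0.003, -0.0, 0.0]
force: [0.0, -1.5, 0.1]
gripper_width: 0.0277
finger_force: 30.0
```

Request:
move_arm(
  claw=[255,255,255,255,255,255,255,255,255,255,255,255,255],
  xyz=[
    [0,-5,0],
    [0,-12,0],
    [0,-15,0],
    [1,-15,0],
    [1,-15,0],
    [1,-15,0],
    [1,-15,0],
    [0,-15,0],
    [0,-15,0],
    [0,-12,0],
    [0,-6,0],
    [0,-2,0],
    [0,0,0],
  ],
  delta_rot=[
    [0,0,0],
    [0,0,0],
    [0,0,0],
    [0,0,0],
    [0,0,0],
    [0,0,0],
    [0,0,0],
    [0,0,0],
    [0,0,0],
    [0,0,0],
    [0,0,0],
    [0,0,0],
    [0,0,0],
  ],
)

```text
time: 11.25
ee_pos: [0.6448, 0.1039, 0.0866]
orientation: [1.0, -0.003, -0.0, -0.0]
force: [-0.4, -2.7, 0.4]
gripper_width: 0.0278
finger_force: 30.0
```

Request:
move_arm(
  claw=[0,0,0,0,0,0,0,0,0,0,0,0,0],
  xyz=[
    [0,0,0],
    [0,0,0],
    [0,0,0],
    [0,0,0],
    [0,0,-30],
    [0,0,-50],
    [0,0,-50],
    [-30,20,0],
    [-40,20,0],
    [-40,20,0],
    [-30,10,0],
    [0,0,0],
    [0,0,0],
  ],
  delta_rot=[
    [0,0,0],
    [0,0,0],
    [0,0,0],
    [0,0,0],
    [0,0,0],
    [0,0,0],
    [0,0,0],
    [0,0,0],
    [0,0,0],
    [0,0,0],
    [0,0,0],
    [0,0,0],
    [0,0,0],
  ],
)

```text
time: 12.88
ee_pos: [0.5053, 0.0351, 0.2171]
orientation: [1.0, -0.003, 0.001, -0.0]
force: [0.5, 0.1, -0.5]
gripper_width: 0.0876
finger_force: 0.0
```

Run:
```python
from h import *
w=wrist('w3'); cv2.imwrite('pics/w3.png',cv2.resize(w['img'],(768,576),interpolation=cv2.INTER_CUBIC))
```

```text
12.875 [0.5053 0.0351 0.2171] [-3.7000e-01 -8.0000e-02 -1.7998e+02]
```

View pics/w3.png

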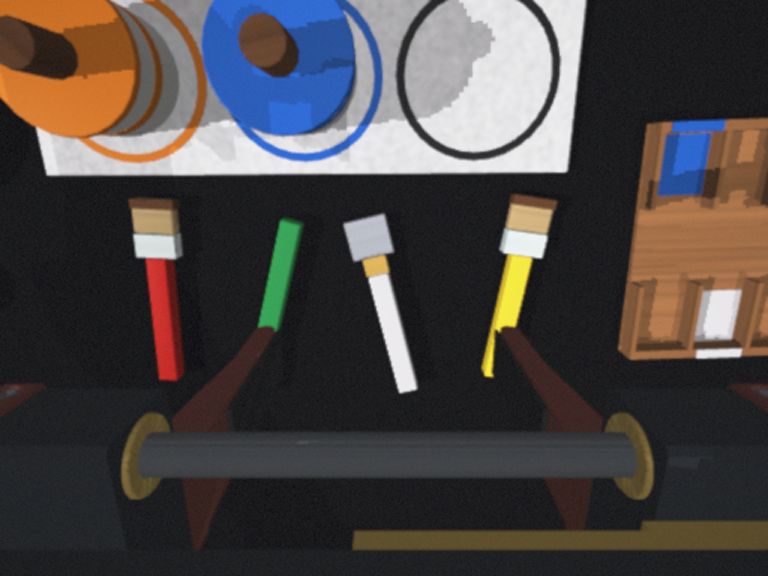

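Both pots sit on their own rings. In this view the tool tails and tips are: red (171,379) to (155,201), white (408,390) to (365,221), and yellow (488,376) to (533,201). Green's tail is at (291,221).

Run:
```python
from h import *; import pickle
from station import imaging
np.set_printoptions(precision=4,suppress=True)
w=pickle.load(open('w3.pkl','rb'))
g=lambda p,z:bp(w,cr(p,1.5,(0,0)),z,w['pose'])[:2]
for n,t,h in [('red',(171,379),(155,201)),('white',(408,390),(365,221)),('yellow',(488,376),(533,201))]:
    a,b=g(t,.010),g(h,.010); v=b-a; print(n,(a+b)/2,np.hypot(*v),np.degrees(np.arctan2(v[1],v[0])))
d=imaging.get_image('top'); pickle.dump(d,open('d1.pkl','wb'))
cv2.imwrite('pics/c3.png',cv2.resize(d['img'][150:276,158:314],None,fx=4.5,fy=4.5,interpolation=cv2.INTER_CUBIC))
```

```text
red [0.4622 0.2382] 0.16994822416113703 -4.136726170116208
white [0.4461 0.0349] 0.16918135843676227 13.01225427120982
yellow [ 0.4614 -0.0751] 0.168532042456803 -9.659723316234958
```

View pics/c3.png

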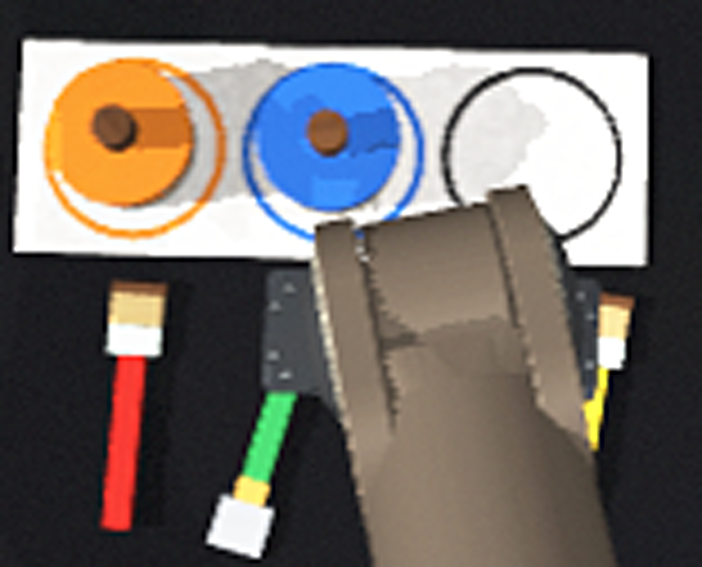

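The orange lid is centred at (120,133) in its ring at (134,148). The blue lid is at (323,137) in its ring at (335,152). I'll check both by parallax.

Run:
```python
from h import *; import pickle
d=pickle.load(open('d1.pkl','rb'))
f=lambda p,z:bp(d,cr(p,4.5,(158,150)),z)[:2].round(4)
print(f((120,133),.078),f((134,148),.008),f((323.5,137.5),.078),f((335,152),.008))
```

```text
[0.6439 0.2444] [0.6428 0.2444] [0.6442 0.1086] [0.6434 0.1032]
```

Run:
```python
from station import bot
s=bot.read_state(); print(s['joint_pos'].round(3), s['ee_pos'])
```

```text
[-0.002  0.225 -0.191  1.877  0.049  1.043 -1.79 ] [0.50533039 0.03536233 0.21664319]
```

Request:
move_arm(
  claw=[110,110,110,110,110,110,110,110,110],
  xyz=[
    [-29,0,0],
    [-30,0,0],
    [0,0,30],
    [0,0,30],
    [0,0,50],
    [0,0,50],
    [0,0,25],
    [0,0,0],
    [0,0,0],
  ],
  delta_rot=[
    [0,0,0],
    [0,0,0],
    [0,0,-6.7],
    [0,0,-6.7],
    [0,0,0],
    [0,0,0],
    [0,0,0],
    [0,0,0],
    [0,0,0],
  ],
)

```text
time: 14.1
ee_pos: [0.4464, 0.0356, 0.0322]
orientation: [0.994, 0.114, 0.0, -0.0]
force: [-0.7, 0.8, 0.4]
gripper_width: 0.0498
finger_force: 0.0
```

Request:
move_arm(
  claw=[110,110,110,255,255,255,255,255,255,255,255],
  xyz=[
    [0,0,15],
    [0,0,13],
    [0,0,0],
    [0,0,0],
    [0,0,0],
    [0,0,0],
    [0,0,0],
    [0,0,0],
    [0,0,-10],
    [0,0,-50],
    [0,0,-40],
  ],
  delta_rot=[
    [0,0,0],
    [0,0,0],
    [0,0,0],
    [0,0,0],
    [0,0,0],
    [0,0,0],
    [0,0,0],
    [0,0,0],
    [0,0,0],
    [0,0,0],
    [0,0,0],
  ],
)

```text
time: 15.48
ee_pos: [0.4453, 0.0353, 0.1055]
orientation: [0.994, 0.113, -0.0, -0.0]
force: [1.0, -0.1, -0.2]
gripper_width: 0.0177
finger_force: 30.0
```

Request:
move_arm(
  claw=[255,255,255,255,255,255,255,255,255,255,255,255,255,255,255,255,255,255],
  xyz=[
    [0,0,-20],
    [0,0,0],
    [0,0,0],
    [0,0,0],
    [0,0,0],
    [0,0,0],
    [0,0,0],
    [0,0,0],
    [0,0,0],
    [0,0,0],
    [0,0,0],
    [0,0,0],
    [0,0,0],
    [0,0,0],
    [0,0,0],
    [0,0,0],
    [0,0,0],
    [0,0,0],
  ],
  delta_rot=[
    [0,0,0],
    [0,0,-10.5],
    [0,0,-10.5],
    [0,0,-10.5],
    [0,0,-10.5],
    [0,0,-10.5],
    [0,0,-10.5],
    [0,0,-10.5],
    [0,0,-10.5],
    [0,0,-10.5],
    [0,0,-10.5],
    [0,0,-10.5],
    [0,0,-10.5],
    [0,0,-10.5],
    [0,0,-10.5],
    [0,0,-10.5],
    [0,0,-10.5],
    [0,0,0],
  ],
)

```text
time: 17.73
ee_pos: [0.4453, 0.0349, 0.1239]
orientation: [-0.008, 1.0, -0.0, -0.0]
force: [0.7, -0.5, -0.3]
gripper_width: 0.0177
finger_force: 30.0
```

Request:
move_arm(
  claw=[255,255,255,255,255,255,255,255,255],
  xyz=[
    [-7,-43,0],
    [-7,-43,0],
    [-7,-43,0],
    [-7,-43,0],
    [-7,-43,0],
    [-7,-43,0],
    [-10,-45,0],
    [0,0,0],
    [0,0,0],
  ],
  delta_rot=[
    [0,0,0],
    [0,0,0],
    [0,0,0],
    [0,0,0],
    [0,0,0],
    [0,0,0],
    [0,0,0],
    [0,0,0],
    [0,0,0],
  ],
)

```text
time: 18.85
ee_pos: [0.5026, -0.2661, 0.1236]
orientation: [-0.008, 1.0, 0.0, -0.0]
force: [-0.0, 0.5, -0.1]
gripper_width: 0.0179
finger_force: 30.0
```

Run:
```python
from h import *
w=wrist('w4'); cv2.imwrite('pics/w4.png',cv2.resize(w['img'],(768,576),interpolation=cv2.INTER_CUBIC))
```

```text
18.85 [ 0.5026 -0.2661  0.1236] [-1.7912e+02 -2.0000e-02  1.7996e+02]
```

View pics/w4.png

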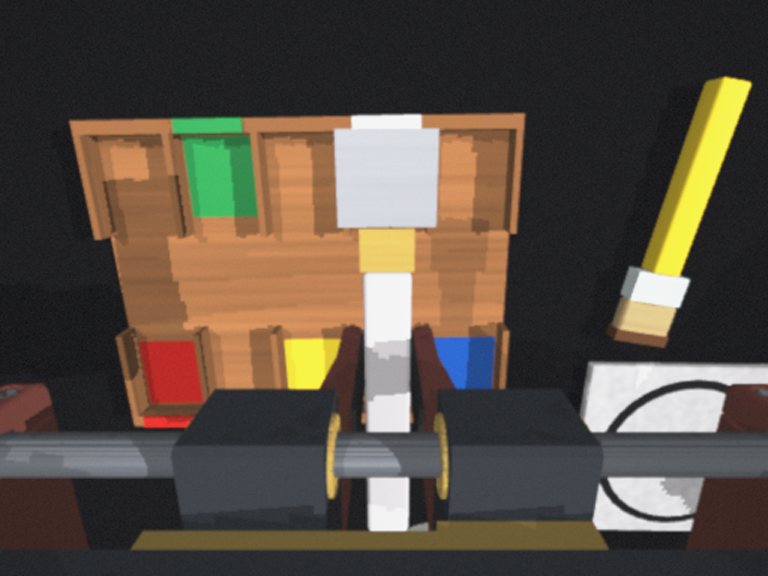

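The white scraper hangs straight over its compartment, its blade at (387,178) under the white tab, so I'll lower it.

Request:
move_arm(
  claw=[255,255,255,255,255,255,255],
  xyz=[
    [-3,0,30],
    [0,0,45],
    [0,0,25],
    [0,0,9],
    [0,0,4],
    [0,0,1],
    [0,0,0],
  ],
  delta_rot=[
    [0,0,-0.8],
    [0,0,0],
    [0,0,0],
    [0,0,0],
    [0,0,0],
    [0,0,0],
    [0,0,0],
  ],
)

```text
time: 19.77
ee_pos: [0.5064, -0.267, 0.0105]
orientation: [-0.016, 1.0, -0.0, 0.001]
force: [-0.4, -0.4, -0.9]
gripper_width: 0.0178
finger_force: 30.0
```

Request:
move_arm(
  claw=[255,139,139,139,139,139,139,139,110,110,110,110,110,110],
  xyz=[
    [0,0,1],
    [0,0,0],
    [0,0,0],
    [0,0,0],
    [0,0,-10],
    [0,0,-50],
    [0,0,-50],
    [0,0,-50],
    [8,38,0],
    [8,39,0],
    [8,39,0],
    [8,39,0],
    [7,38,0],
    [0,0,0],
  ],
  delta_rot=[
    [0,0,0],
    [0,0,0],
    [0,0,0],
    [0,0,0],
    [0,0,0],
    [0,0,0],
    [0,0,0],
    [0,0,0],
    [0,0,2],
    [0,0,2],
    [0,0,2],
    [0,0,2],
    [0,0,2],
    [0,0,0],
  ],
)

```text
time: 21.52
ee_pos: [0.4743, -0.0697, 0.1697]
orientation: [0.069, 0.998, 0.0, 0.001]
force: [-0.9, -1.1, -0.4]
gripper_width: 0.0499
finger_force: 0.0
```

Run:
```python
from h import *
from station import imaging; import pickle
w=wrist('w5')
d=imaging.get_image('top'); pickle.dump(d,open('d2.pkl','wb'))
a=cv2.resize(w['img'],(512,384)); b=cv2.resize(d['img'][190:280,160:420],(780,270),interpolation=cv2.INTER_CUBIC)
c=np.zeros((600,780,3),np.uint8); c[:270]=b; c[270:600,:512]=a[:330]
cv2.imwrite('pics/w5.png',c)
```

```text
21.525 [ 0.4743 -0.0697  0.1697] [1.7211e+02 7.0000e-02 1.7999e+02]
```

View pics/w5.png

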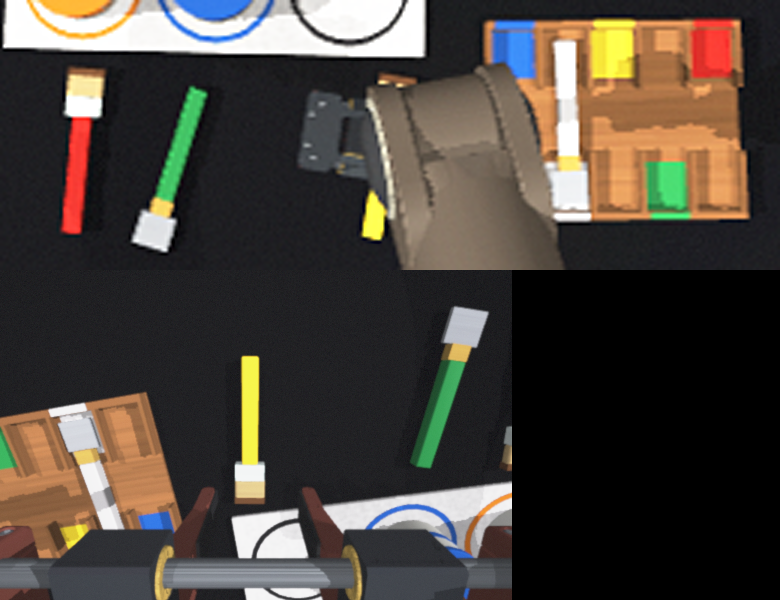

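White lies in its compartment. In the wrist panel (native pixels, subtracting the 270 offset) yellow runs from (250,87) to (250,231), and green from its tail at (422,195) to its tip at (467,40).

Run:
```python
from h import *; import pickle
np.set_printoptions(precision=4,suppress=True)
w=pickle.load(open('w5.pkl','rb'))
g=lambda p,z:bp(w,p,z,w['pose'])[:2]
for n,t,h in [('yellow',(250,87),(250,231)),('green',(422,195),(467,40))]:
    a,b=g(t,.010),g(h,.010); v=b-a; print(n,(a+b)/2,np.hypot(*v),np.degrees(np.arctan2(v[1],v[0])))
d=pickle.load(open('d2.pkl','rb')); f=lambda p,z:bp(d,cr(p,3,(160,190)),z)[:2]
print('white',f((565,42),.02),f((570,210),.012),(f((565,42),.02)+f((570,210),.012))/2)
```

```text
yellow [ 0.4633 -0.0774] 0.16721644965372176 -8.420036883766802
green [0.4473 0.1391] 0.1666616882551874 165.7426924452389
white [ 0.5866 -0.2618] [ 0.4126 -0.269 ] [ 0.4996 -0.2654]
```

Request:
move_arm(
  claw=[110,110,110,110,110,110,110,255,255,255,255,255,255,255,255,255],
  xyz=[
    [10,-8,10],
    [0,0,40],
    [0,0,50],
    [0,0,40],
    [0,0,20],
    [0,0,6],
    [0,0,0],
    [0,0,0],
    [0,0,0],
    [0,0,0],
    [0,0,0],
    [0,0,0],
    [0,0,-10],
    [0,0,-50],
    [0,0,-50],
    [0,0,0],
  ],
  delta_rot=[
    [0,0,0.7],
    [0,0,0],
    [0,0,0],
    [0,0,0],
    [0,0,0],
    [0,0,0],
    [0,0,0],
    [0,0,0],
    [0,0,0],
    [0,0,0],
    [0,0,0],
    [0,0,0],
    [0,0,0],
    [0,0,0],
    [0,0,0],
    [0,0,0],
  ],
)

```text
time: 23.62
ee_pos: [0.4655, -0.0794, 0.1162]
orientation: [0.078, 0.997, -0.001, 0.003]
force: [-0.1, -0.1, -1.0]
gripper_width: 0.018
finger_force: 30.0
```

Request:
move_arm(
  claw=[255,255,255,255,255,255,255,255,255,255],
  xyz=[
    [0,0,0],
    [0,0,0],
    [-6,-40,0],
    [-6,-40,0],
    [-6,-40,0],
    [-6,-40,0],
    [-6,-40,0],
    [-6,-39,0],
    [0,0,0],
    [0,0,0],
  ],
  delta_rot=[
    [0,0,-5.3],
    [0,0,-5.3],
    [0,0,0],
    [0,0,0],
    [0,0,0],
    [0,0,0],
    [0,0,0],
    [0,0,0],
    [0,0,0],
    [0,0,0],
  ],
)

```text
time: 24.88
ee_pos: [0.5059, -0.3159, 0.1117]
orientation: [-0.015, 1.0, 0.001, -0.001]
force: [-0.1, 0.6, -1.3]
gripper_width: 0.0176
finger_force: 30.0
```

Request:
move_arm(
  claw=[255,255,255,255,255,255,255,139,139,139,139],
  xyz=[
    [-3,-1,30],
    [0,0,40],
    [0,0,20],
    [0,0,8],
    [0,0,4],
    [0,0,0],
    [0,0,0],
    [0,0,0],
    [0,0,0],
    [0,0,0],
    [0,0,0],
  ],
  delta_rot=[
    [0,0,0],
    [0,0,0],
    [0,0,0],
    [0,0,0],
    [0,0,0],
    [0,0,0],
    [0,0,0],
    [0,0,0],
    [0,0,0],
    [0,0,0],
    [0,0,0],
  ],
)

```text
time: 26.25
ee_pos: [0.5094, -0.3179, 0.0107]
orientation: [-0.015, 1.0, -0.0, -0.0]
force: [0.5, -0.0, 0.5]
gripper_width: 0.0397
finger_force: 0.0
```

Request:
move_arm(
  claw=[139,139,139,139,110,110,110,110,110,110,110,110,110,110,110,110],
  xyz=[
    [0,0,-10],
    [0,0,-50],
    [0,0,-50],
    [0,0,-50],
    [5,51,0],
    [5,51,0],
    [5,51,0],
    [5,51,0],
    [5,51,0],
    [6,51,0],
    [6,51,0],
    [6,51,0],
    [6,52,0],
    [0,0,0],
    [0,0,0],
    [0,0,0],
  ],
  delta_rot=[
    [0,0,0],
    [0,0,0],
    [0,0,0],
    [0,0,0],
    [0,0,0],
    [0,0,0],
    [0,0,0],
    [0,0,0],
    [0,0,0],
    [0,0,0],
    [0,0,0],
    [0,0,0],
    [0,0,0],
    [0,0,8],
    [0,0,8],
    [0,0,0],
  ],
)

```text
time: 28.25
ee_pos: [0.4466, 0.1407, 0.1712]
orientation: [0.123, 0.992, -0.0, 0.0]
force: [0.2, -0.2, 0.7]
gripper_width: 0.05
finger_force: 0.0
```

Run:
```python
from h import *
from station import imaging; import pickle
w=wrist('w6')
d=imaging.get_image('top'); pickle.dump(d,open('d3.pkl','wb'))
a=cv2.resize(w['img'],(512,384)); b=cv2.resize(d['img'][190:280,160:420],(780,270),interpolation=cv2.INTER_CUBIC)
c=np.zeros((600,780,3),np.uint8); c[:270]=b; c[270:600,:512]=a[:330]
cv2.imwrite('pics/w6.png',c)
```

```text
28.25 [0.4466 0.1407 0.1712] [ 1.6581e+02  6.0000e-02 -1.7999e+02]
```

View pics/w6.png

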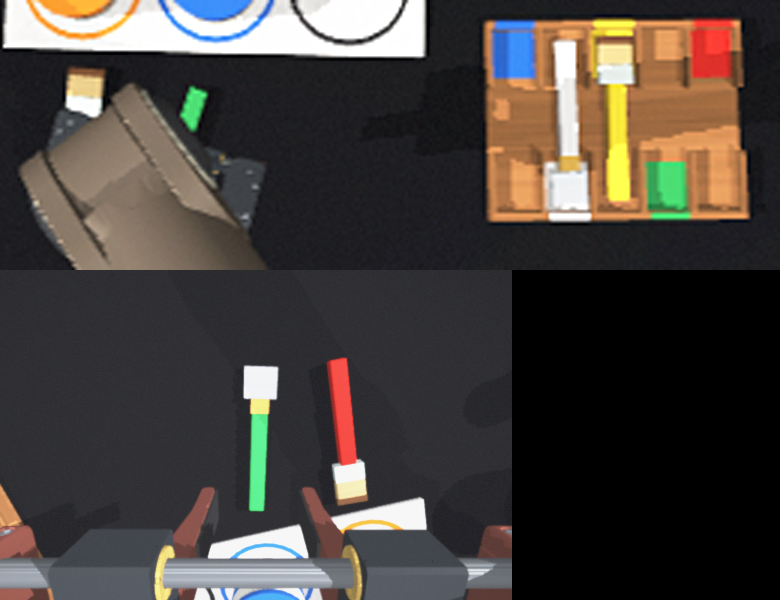

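Yellow and white are placed. In the wrist panel green runs from its tail at (257,240) to its tip at (261,97), and red from its tail at (338,90) to its tip at (351,231).

Run:
```python
from h import *; import pickle
np.set_printoptions(precision=4,suppress=True)
w=pickle.load(open('w6.pkl','rb'))
g=lambda p,z:bp(w,p,z,w['pose'])[:2]
for n,t,h in [('green',(257,240),(261,97)),('red',(338,90),(351,231))]:
    a,b=g(t,.010),g(h,.010); v=b-a; print(n,(a+b)/2,np.hypot(*v),np.degrees(np.arctan2(v[1],v[0])))
d=pickle.load(open('d3.pkl','rb')); f=lambda p,z:bp(d,cr(p,3,(160,190)),z)[:2]
print('yellow',f((619,200),.02),f((615,39),.016),(f((619,200),.02)+f((615,39),.016))/2)
```

```text
green [0.4486 0.1412] 0.17021630553246125 164.24315689808353
red [0.4636 0.2398] 0.16756197772332765 -4.161403892913892
yellow [ 0.4243 -0.3178] [ 0.5913 -0.3152] [ 0.5078 -0.3165]
```

Request:
move_arm(
  claw=[110,110,110,110,110,110,110,255,255,255,255,255,255,255,255,255],
  xyz=[
    [-1,0,11],
    [0,0,40],
    [0,0,50],
    [0,0,40],
    [0,0,20],
    [0,0,6],
    [0,0,0],
    [0,0,0],
    [0,0,0],
    [0,0,0],
    [0,0,0],
    [0,0,0],
    [0,0,-10],
    [0,0,-50],
    [0,0,-50],
    [0,0,0],
  ],
  delta_rot=[
    [0,0,1],
    [0,0,0],
    [0,0,0],
    [0,0,0],
    [0,0,0],
    [0,0,0],
    [0,0,0],
    [0,0,0],
    [0,0,0],
    [0,0,0],
    [0,0,0],
    [0,0,0],
    [0,0,0],
    [0,0,0],
    [0,0,0],
    [0,0,0],
  ],
)

```text
time: 30.35
ee_pos: [0.4496, 0.141, 0.1171]
orientation: [0.133, 0.991, 0.001, 0.003]
force: [0.7, -0.4, -0.9]
gripper_width: 0.0177
finger_force: 30.0
```

Request:
move_arm(
  claw=[255,255,255,255,255,255,255,255,255,255,255,255,255,255],
  xyz=[
    [0,0,0],
    [0,0,0],
    [-4,-51,0],
    [-4,-51,0],
    [-4,-51,0],
    [-4,-51,0],
    [-4,-51,0],
    [-5,-51,0],
    [-5,-51,0],
    [-5,-51,0],
    [-5,-51,0],
    [-5,-52,0],
    [0,0,0],
    [0,0,0],
  ],
  delta_rot=[
    [0,0,-8.5],
    [0,0,-8.5],
    [0,0,0],
    [0,0,0],
    [0,0,0],
    [0,0,0],
    [0,0,0],
    [0,0,0],
    [0,0,0],
    [0,0,0],
    [0,0,0],
    [0,0,0],
    [0,0,0],
    [0,0,0],
  ],
)

```text
time: 32.1
ee_pos: [0.5074, -0.3683, 0.1126]
orientation: [-0.015, 1.0, 0.001, -0.001]
force: [0.4, -0.2, 0.4]
gripper_width: 0.0177
finger_force: 30.0
```

Request:
move_arm(
  claw=[255,255,255,255,255,255,255,150,150,150,150],
  xyz=[
    [-2,-1,30],
    [0,0,40],
    [0,0,20],
    [0,0,8],
    [0,0,4],
    [0,0,0],
    [0,0,0],
    [0,0,0],
    [0,0,0],
    [0,0,0],
    [0,0,0],
  ],
  delta_rot=[
    [0,0,0],
    [0,0,0],
    [0,0,0],
    [0,0,0],
    [0,0,0],
    [0,0,0],
    [0,0,0],
    [0,0,0],
    [0,0,0],
    [0,0,0],
    [0,0,0],
  ],
)

```text
time: 33.48
ee_pos: [0.51, -0.3703, 0.0117]
orientation: [-0.015, 1.0, -0.0, 0.0]
force: [-0.4, 0.0, -0.5]
gripper_width: 0.0365
finger_force: 0.0
```

Request:
move_arm(
  claw=[150,150,150,150,110,110,110,110,110,110,110,110,110,110,110,110,110],
  xyz=[
    [0,0,-10],
    [0,0,-50],
    [0,0,-50],
    [0,0,-50],
    [3,55,0],
    [3,55,0],
    [3,55,0],
    [3,55,0],
    [3,55,0],
    [3,56,0],
    [3,56,0],
    [3,56,0],
    [3,56,0],
    [3,56,0],
    [0,56,0],
    [0,0,0],
    [0,0,0],
  ],
  delta_rot=[
    [0,0,0],
    [0,0,0],
    [0,0,0],
    [0,0,0],
    [0,0,0],
    [0,0,0],
    [0,0,0],
    [0,0,0],
    [0,0,0],
    [0,0,0],
    [0,0,0],
    [0,0,0],
    [0,0,0],
    [0,0,0],
    [0,0,0],
    [0,0,5.5],
    [0,0,0],
  ],
)

```text
time: 35.6
ee_pos: [0.4613, 0.2403, 0.1721]
orientation: [0.032, 0.999, -0.0, 0.0]
force: [0.3, -1.0, -0.1]
gripper_width: 0.0502
finger_force: 0.0
```

Run:
```python
from h import *
from station import imaging; import pickle
w=wrist('w7')
d=imaging.get_image('top'); pickle.dump(d,open('d4.pkl','wb'))
a=cv2.resize(w['img'],(512,384)); b=cv2.resize(d['img'][190:280,160:420],(780,270),interpolation=cv2.INTER_CUBIC)
c=np.zeros((600,780,3),np.uint8); c[:270]=b; c[270:600,:512]=a[:330]
cv2.imwrite('pics/w7.png',c)
```

```text
35.6 [0.4613 0.2403 0.1721] [ 1.7635e+02  3.0000e-02 -1.7999e+02]
```

View pics/w7.png

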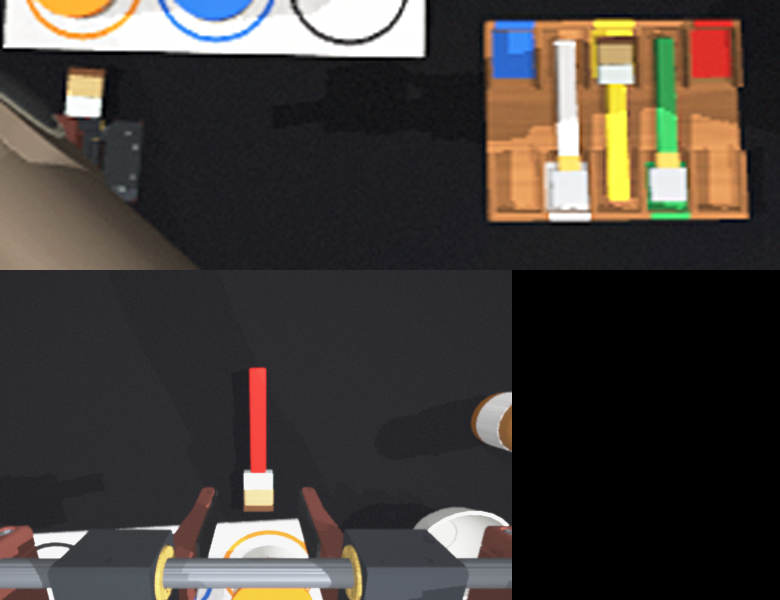

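White, yellow and green all lie in their compartments. Red sits centred between the fingers, from (258,98) to (258,241), so I'll descend on it.

Request:
move_arm(
  claw=[110,110,110,110,110,110,110,255,255,255,255,255,255,255,255,255],
  xyz=[
    [-1,0,12],
    [0,0,40],
    [0,0,50],
    [0,0,40],
    [0,0,20],
    [0,0,6],
    [0,0,0],
    [0,0,0],
    [0,0,0],
    [0,0,0],
    [0,0,0],
    [0,0,0],
    [0,0,-10],
    [0,0,-50],
    [0,0,-50],
    [0,0,0],
  ],
  delta_rot=[
    [0,0,0],
    [0,0,0],
    [0,0,0],
    [0,0,0],
    [0,0,0],
    [0,0,0],
    [0,0,0],
    [0,0,0],
    [0,0,0],
    [0,0,0],
    [0,0,0],
    [0,0,0],
    [0,0,0],
    [0,0,0],
    [0,0,0],
    [0,0,0],
  ],
)

```text
time: 37.7
ee_pos: [0.4643, 0.241, 0.1173]
orientation: [0.033, 0.999, 0.001, 0.003]
force: [-0.4, 0.1, -1.1]
gripper_width: 0.0177
finger_force: 30.0
```

Request:
move_arm(
  claw=[255,255,255,255,255,255,255,255,255,255,255,255,255,255,255],
  xyz=[
    [0,0,0],
    [-2,-55,0],
    [-2,-55,0],
    [-2,-55,0],
    [-2,-55,0],
    [-2,-55,0],
    [-2,-55,0],
    [-2,-55,0],
    [-2,-55,0],
    [-3,-55,0],
    [-3,-56,0],
    [-3,-56,0],
    [-3,-56,0],
    [0,0,0],
    [0,0,0],
  ],
  delta_rot=[
    [0,0,-5.4],
    [0,0,0],
    [0,0,0],
    [0,0,0],
    [0,0,0],
    [0,0,0],
    [0,0,0],
    [0,0,0],
    [0,0,0],
    [0,0,0],
    [0,0,0],
    [0,0,0],
    [0,0,0],
    [0,0,0],
    [0,0,0],
  ],
)

```text
time: 39.58
ee_pos: [0.509, -0.4212, 0.1125]
orientation: [-0.014, 1.0, 0.001, -0.001]
force: [-0.1, 1.2, -0.5]
gripper_width: 0.0176
finger_force: 30.0
```

Request:
move_arm(
  claw=[255,255,255,255,255,255,255,150,150,150,150,150,150,150,150],
  xyz=[
    [-2,0,30],
    [0,0,40],
    [0,0,20],
    [0,0,8],
    [0,0,4],
    [0,0,0],
    [0,0,0],
    [0,0,0],
    [0,0,0],
    [0,0,0],
    [0,0,-10],
    [0,0,-50],
    [0,0,-50],
    [0,0,-50],
    [0,0,0],
  ],
  delta_rot=[
    [0,0,0],
    [0,0,0],
    [0,0,0],
    [0,0,0],
    [0,0,0],
    [0,0,0],
    [0,0,0],
    [0,0,0],
    [0,0,0],
    [0,0,0],
    [0,0,0],
    [0,0,0],
    [0,0,0],
    [0,0,0],
    [0,0,0],
  ],
)

```text
time: 41.45
ee_pos: [0.5138, -0.4232, 0.1772]
orientation: [-0.014, 1.0, -0.002, 0.003]
force: [-0.1, 0.0, -1.0]
gripper_width: 0.0362
finger_force: 0.0
```

Request:
move_arm(
  claw=[150,150,150,150,150,150],
  xyz=[
    [0,-40,-10],
    [0,-50,0],
    [0,-50,0],
    [0,-30,0],
    [0,0,0],
    [0,0,0],
  ],
  delta_rot=[
    [0,0,0],
    [0,0,0],
    [0,0,0],
    [0,0,0],
    [0,0,0],
    [0,0,0],
  ],
)

```text
time: 42.2
ee_pos: [0.5166, -0.5908, 0.181]
orientation: [-0.015, 1.0, 0.001, -0.0]
force: [0.8, 0.8, -0.1]
gripper_width: 0.0365
finger_force: 0.0
```

Run:
```python
from h import *
from station import imaging; import pickle
d=imaging.get_image('top'); pickle.dump(d,open('d5.pkl','wb'))
cv2.imwrite('pics/f.png',cv2.resize(d['img'][155:275,160:420],(780,360),interpolation=cv2.INTER_CUBIC))
```

```text
(no output)
```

View pics/f.png

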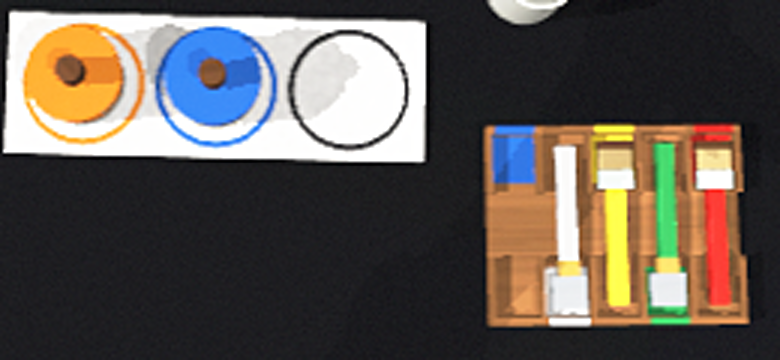

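The top view shows the white, yellow, green and red tools in their own compartments with heads at the matching tabs. Both pots are centred on their rings and the arm is clear, so I'm handing the job in.

```bash
python3 -c "
from station import bot; print(bot.finish_job())"
```

```text
the job is handed in; nothing more can be done
None
```

I handed the job in at about 42 s: both pots stand on the rings of their lids' colours, and the red, green, yellow and white tools lie in their compartments with heads to their tabs. There was no blue brush out. The call returned no verdict, so this rests on my last top view.

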